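# Load the washed parts into the air-drying box

### The arm

A 6-joint arm with a two-finger parallel gripper is mounted at the origin on the work surface. World frame = base frame: x ahead of the robot, y to its left, z up, the work surface at z = 0. Lengths are in m, angles in rad, forces in N, time in s.
With the tool pointing down it reaches from about 0.35 to 1 m from the base axis. Payload 7.1 kg.
Tool frame: the origin (TCP) lies midway between the tips of the shut fingers; the grasp point (between the pads) lies 19 mm behind it; z points along the fingers, y is the line along which they close (so a half turn about z gives the same grasp; the last joint's range is limited). The gripper opens to 85 mm and grips with 20 to 120 N. Pads are 22 mm wide; open, the fingers measure 114 mm over their backs; the gripper's body (76 mm by 85 mm) begins 54 mm behind the grasp point. The pads swing forward as they close: fully open they stand 13 mm farther back than shut.
Start: joints at [-1.301, 0.423, 1.63, -0, 1.089, -0.019], TCP at [0.178, -0.599, 0.231] pointing down, gripper open.
Joint ranges: [-3, 3], [-0.9, 2.11], [0.09, 2.58], [-1.31, 4.45], [0.11, 2.69], [-2.54, 2.54]. Speed limits (rad/s): [2.39, 2.39, 3.01, 3.14, 3.14, 3.14].

### API

Orientations are given as a rotation vector (axis times angle).
In Python, from cell import monitor, cams, order gives the robot as it stands.
- The arm moves only by the tool move_arm, never from a script. Its argument "steps" is one flat list of numbers, 5 for each row, row after row: the opening in per cent of the stroke, from 0 (shut) to 100 (fully open), then the shift along the tool's x, y, z in cm, then the turn about the tool's z in units of 5 degrees (1.0 is 5 degrees). A call has exactly 10 rows; each row shifts and turns the commanded pose from where the row before left it, along the tool's axes as they then stand; what a row does not reach is not made up. A row lasts 1/10 s, in which the tool goes at most 50 mm and 8.59 degrees, less where a joint would pass 70% of its speed; a pose out of reach is approached as far as the arm can. A call with a gripper value outside its range is refused whole. The fingers move at their own pace and stop on an object; "squeeze" is the grip in N (left out, the last holds). Time passes only in rows, so rows that do not move let the fingers close, or fill a call up. It gives the time, the measured TCP pose, the force, the opening and the grip force at its end, in the units of the state.
- monitor.state(): the state, without advancing time (a new reading comes with each control period).
- cams.capture(name): name is "scene" or "top"; returns a dict with "pixels" (400x640x3 uint8, red, green, blue), "vfov" (degrees; the focal length in pixels is half the picture's height over the tangent of half this angle, whatever the lens; pixels are square), "cx", "cy" (the principal point, pixels), "k1" (the pictures are not rectified: a ray, as slopes to the right and down, at radius r is drawn at 1 + k1 r^2 times it, then the intrinsics apply), "R" (3x3) and "t" (3): a world point X has camera coordinates R X + t. Camera axes: x right, y down, z forward; pixel columns grow to the right and rows downward; lengths in m; the calibration is good to about 2 mm. A picture is of the moment at which its call begins. There is no depth.
- order.sign_off(): hands the job in; it is judged then, once.
The state is a dict: "t": time; "joint_pos": joint angles; "joint_velocities": joint speeds; "effort": joint torques, N m; "eef_pos": TCP position; "orientation": TCP orientation; "contact_force": force on the tool from outside, world axes, zero at the start; "ft_torque": the same for the moment, N m; "finger_gap": finger opening in m; "grasp_force": force on a finger pad.
Only numpy, scipy, OpenCV 4.12 (cv2) and the standard library are available. Lean on these libraries where they do the work, as an engineer would, in place of code of your own. Each camera call takes 0.05 s, during which the arm holds its last target. There are 200 camera calls.

### The job

Dry the washed parts. First turn the drying box's air valve fully off and only then slide its flush cover fully open; lift every slotted plate off its hook and put all of them, and every drilled block lying on the bench, inside the box, low enough for the cover to pass over them. When all are in, slide the cover fully shut and after that turn the air valve fully on again; leave the other things on the bench where they are.

Things in the scene. Friction and masses are not known exactly. Their poses are not given: they have to be found in the camera images.
- dryer: Grey drying box, fixed, 220 (x) x 330 (y) x 130 mm high. Origin: centre of its underside; z up. Chamber: x -90 to 90, y 5 to 145, floor at z 6, open at the top; walls 20 mm thick, up to z 130. Its -y half (y -145 to 5) is a solid deck at z 123, 7 mm below the rims, onto which the cover slides. The valve is beyond the -y end.
- cover (a joint): Flush steel cover of the chamber, 176 (x) x 146 (y) x 6 mm, no handle, top level with the box's rims (z 130). Value: distance slid along the box's -y, m: 0 shut (starts 0 to 0.02), 0.14 fully open; stops at both ends. About 1.5 N of friction and slight damping, stays where left; moved by pressing on its top with the fingertips (8 to 15 N) and dragging.
- cover_mid (a point): Centre of the cover's top face; travels with the cover; axes as the box's.
- valve_base: Brass ball valve on a fixed 70 mm square foot, in a 22 mm steel pipe along its y (axis at z 50) that leads in +y to the box. Origin: centre of the foot's underside, straight below the handle's vertical turning axis; axes as the box's (z up). The brass body is 40 mm thick, the stem rises to z 90.
- valve (a joint): The valve's lever: dark flat bar 16 mm wide, z 90 to 104 mm, reaching 95 mm from the turning axis. In rad: 0 = off, across the pipe, pointing along valve_base's -x; 1.57 = on, along the pipe, pointing along its +y to the box (grows clockwise seen from above). Stops at both ends, starts at 1.25 to 1.57; friction 0.12 N m, stays where left; can be pushed sideways with the fingertips.
- valve_tip (a point): Point on the top of the valve handle, 70 mm out from the turning axis; turns with the handle.
- rack: Blue fixed drip rack: rail 30 mm high, 16 thick, 340 long (y), top at z 170, on posts at y +-160. Origin: on the bench under the rail's middle; z up. Four round steel hooks, 8 mm thick, run level along its -x (to the robot) at y -120, -40, 40, 120, axis at z 150, out to x -115, where the tip turns up to end 8 mm above the hook's top side.
- plate0: Slotted steel clamp plate, 12 (x) x 50 (y) x 70 (z) mm, 0.2 to 0.33 kg, slot 24 (y) x 30 mm (z) through its middle; origin at its centre, x through its thickness. At the start it hangs upright by its slot on a hook, about 75 mm from the rail, x along the hook, the 20 mm of plate above the slot standing over the hook. Absent in some starts (None).
- plate1: Slotted steel clamp plate, 12 (x) x 50 (y) x 70 (z) mm, 0.2 to 0.33 kg, slot 24 (y) x 30 mm (z) through its middle; origin at its centre, x through its thickness. At the start it hangs upright by its slot on a hook, about 75 mm from the rail, x along the hook, the 20 mm of plate above the slot standing over the hook. Absent in some starts (None).
- plate2: Slotted steel clamp plate, 12 (x) x 50 (y) x 70 (z) mm, 0.2 to 0.33 kg, slot 24 (y) x 30 mm (z) through its middle; origin at its centre, x through its thickness. At the start it hangs upright by its slot on a hook, about 75 mm from the rail, x along the hook, the 20 mm of plate above the slot standing over the hook. Absent in some starts (None).
- plate3: Slotted steel clamp plate, 12 (x) x 50 (y) x 70 (z) mm, 0.2 to 0.33 kg, slot 24 (y) x 30 mm (z) through its middle; origin at its centre, x through its thickness. At the start it hangs upright by its slot on a hook, about 75 mm from the rail, x along the hook, the 20 mm of plate above the slot standing over the hook. Absent in some starts (None).
- block0: Drilled aluminium block lying loose on the bench, 50 (x) x 40 (y) x 30 (z) mm, 0.15 kg, with an upright 20 mm through-hole in its middle; origin at the centre of its underside. Absent in some starts (None).
- block1: Drilled aluminium block lying loose on the bench, 50 (x) x 40 (y) x 30 (z) mm, 0.15 kg, with an upright 20 mm through-hole in its middle; origin at the centre of its underside. Absent in some starts (None).
- bush: Bystander: solid stepped steel bush among the blocks, 44 mm foot, 28 mm stem, 45 mm high; origin at the centre of its underside. Not to be moved.
- oil: Bystander: white plastic bottle, 60 mm wide, 150 mm high. Not to be moved.
- jar: Bystander: glass jar, 70 mm wide, 80 mm high. Not to be moved.
- spindle: Bystander: turned steel spindle standing upright, 56 mm foot, 100 mm high. Not to be moved.
- wrench: Bystander: steel wrench lying. Not to be moved.
- collar: Bystander: steel collar ring, 60 mm wide, 22 mm high. Not to be moved.
- mug: Bystander: white mug. Not to be moved.
- carton: Bystander: cardboard box 80 x 110 x 60 mm. Not to be moved.
Things that resemble listed ones, but are neither listed nor needed, are in the scene too. Leave any purple or turquoise look-alike of the block0 alone.

How it is judged:
By the outcome, as a careful person would: the job done as asked, in the order asked, and still so for the second after the job is handed in, with the robot touching nothing.
Of plate0, plate1, plate2, plate3 only 2 to 3 are there at a start; the rules pass over those that are not, and their reading is None.
Of block0, block1 only 1 to 2 are there at a start; the rules pass over those that are not, and their reading is None.
At some moment in a run one of block0, block1 may be knocked a few centimetres aside while the robot is not near it.
Once in a run the grip may slacken for a moment while it holds something.
It also fails if it takes over 210 s, if anything falls off the work surface, if the arm or the gripper's body presses on something with over 40 N, if the wrist force passes 120 N, or if a joint passes its speed limit or range.

## Working session

There is one attempt and no reset: what is moved stays moved. The work goes in short steps, Python scripts to look and compute and a tool call to move; the robot and the scene stay as the last step left them, time stands still between calls to the robot, and variables do not carry over. Pictures are saved under pics/ and viewed, at most 16 in all, crops included, and the job is handed in when it is done.

Besides the shell and the picture viewer there is one more tool, called after "Request:" as name(argument=value, ...) on one line, values as JSON. move_arm: Moves the arm, as the interface text tells. Its arguments: {"type":"object","properties":{"steps":{"type":"array"},"squeeze":{"type":"number"}},"required":["steps"]}

```bash
mkdir -p pics; cat > h.py <<'E'
import numpy as np, cv2
from cell import monitor, cams, order
from scipy.spatial.transform import Rotation as Ro
def cap(n,f=None):
    c=cams.capture(n)
    if f: cv2.imwrite('pics/'+f,c['pixels'][:,:,::-1])
    np.save('/tmp/last_%s.npy'%n,c,allow_pickle=True)
    return c
def last(n): return np.load('/tmp/last_%s.npy'%n,allow_pickle=True).item()
def K(c):
    f=200/np.tan(np.radians(c['vfov'])/2); return np.array([[f,0,c['cx']],[0,f,c['cy']],[0,0,1.]]),np.array([c['k1'],0,0,0.])
def ray(c,u,v):
    k,d=K(c); x=cv2.undistortPoints(np.array([[[u,v]]],float),k,d)[0,0]
    R=np.array(c['R']);t=np.array(c['t']); return -R.T@t, R.T@np.array([x[0],x[1],1])
def onz(c,u,v,z):
    o,r=ray(c,u,v); return o+r*(z-o[2])/r[2]
def tri(c1,p1,c2,p2):
    o1,r1=ray(c1,*p1);o2,r2=ray(c2,*p2)
    s=np.linalg.lstsq(np.array([r1,-r2]).T,o2-o1,rcond=None)[0]
    a=o1+r1*s[0];b=o2+r2*s[1]; return (a+b)/2,np.linalg.norm(a-b)
def proj(c,X):
    k,d=K(c); return cv2.projectPoints(np.atleast_2d(X).astype(float),cv2.Rodrigues(np.array(c['R']))[0],np.array(c['t']),k,d)[0][:,0]
E
python3 - <<'E'
from h import *
np.set_printoptions(precision=4,suppress=True)
for n in('scene','top'):
    c=cap(n,n+'0.png'); print(n,c['vfov'],c['cx'],c['cy'],c['k1'],-np.array(c['R']).T@c['t'],np.array(c['R'])[2])
s=monitor.state();print(s)
print(Ro.from_rotvec(s['orientation']).as_matrix())
E
```

```text
scene 57.8455498285212 323.42116460950126 200.61057841594507 0.02650945718131725 [1.2012 0.6855 0.9702] [-0.4867 -0.5394 -0.6871]
top 54.605984462951675 319.2350655664347 203.41785244827656 -0.04748157166283434 [0.3602 0.0302 1.2663] [ 0.1884 -0.0217 -0.9819]
{'t': 0.1, 'joint_pos': array([-1.301 ,  0.4238,  1.6307,  0.    ,  1.0886, -0.019 ]), 'joint_velocities': array([-0.0012, -0.0034, -0.0034,  0.0011,  0.0006,  0.0013]), 'effort': array([ -0.0012, -55.8429, -28.2444,  -0.0001,   0.003 ,   0.    ]), 'eef_pos': array([ 0.1779, -0.5986,  0.2306]), 'orientation': array([-3.1075, -0.4518,  0.0003]), 'contact_force': array([-0.1741, -0.3311, -0.1932]), 'ft_torque': array([0.0193, 0.058 , 0.0518]), 'grasp_force': 0.0, 'finger_gap': 0.08564703138735319}
[[ 0.9586  0.2848 -0.0004]
 [ 0.2848 -0.9586  0.0014]
 [ 0.     -0.0014 -1.    ]]
```

View pics/scene0.png

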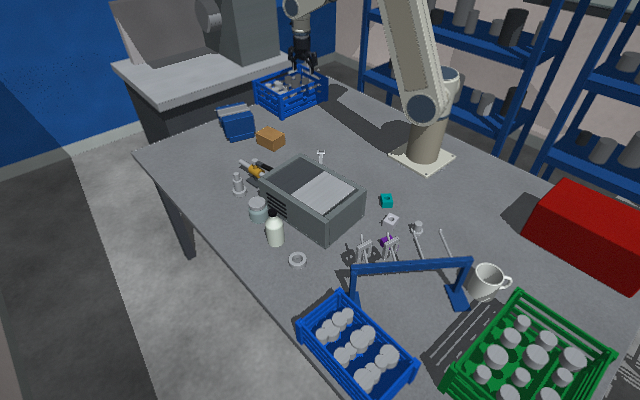

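View pics/top0.png

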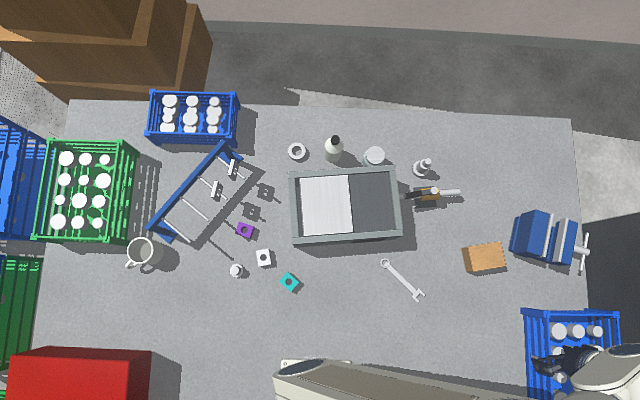

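```bash
python3 - <<'E'
from h import *
t=last('top')['pixels'][:,:,::-1]; s=last('scene')['pixels'][:,:,::-1]
a=cv2.resize(t[130:290,140:300],(600,600),interpolation=cv2.INTER_CUBIC)
b=cv2.resize(t[140:260,280:480],(800,480),interpolation=cv2.INTER_CUBIC)
d=cv2.resize(s[180:320,330:500],(728,600),interpolation=cv2.INTER_CUBIC)
cv2.imwrite('pics/a.png',a);cv2.imwrite('pics/b.png',b);cv2.imwrite('pics/d.png',d)
E
```

```text
(no output)
```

View pics/a.png

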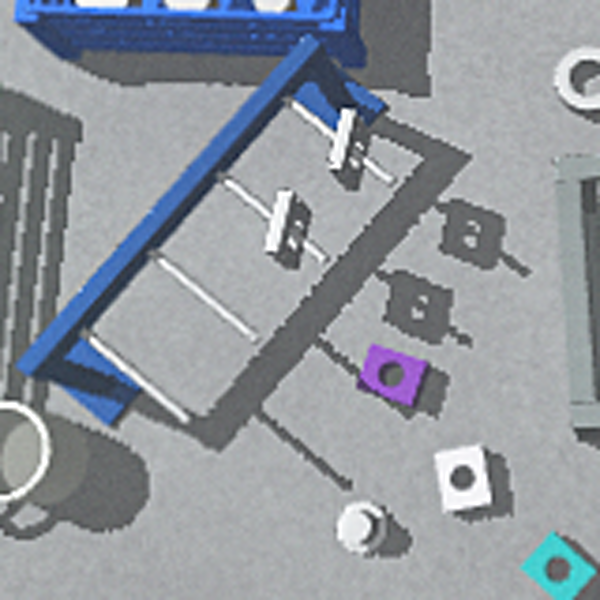

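View pics/b.png

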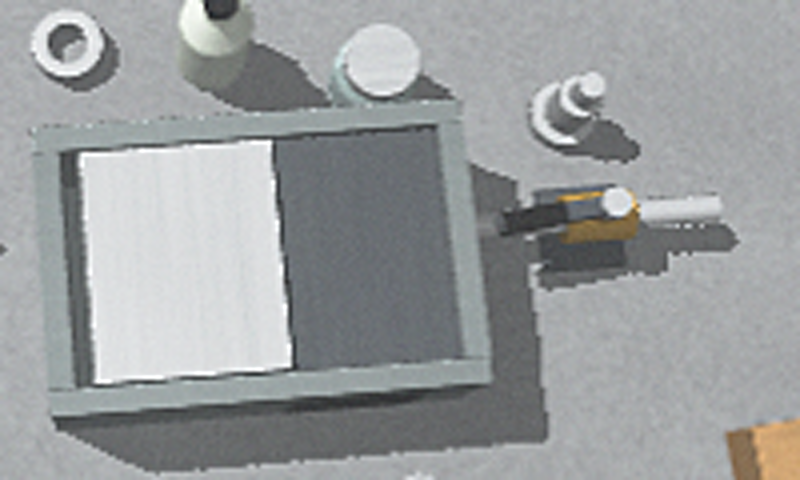

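View pics/d.png

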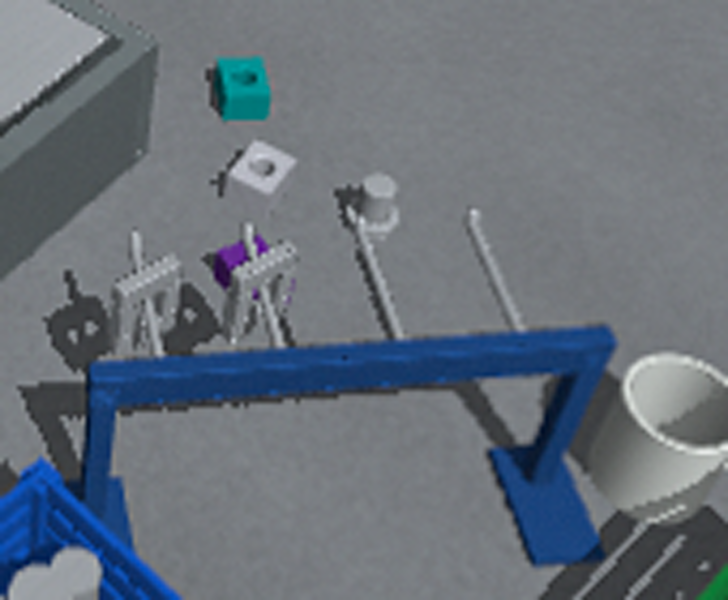

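```bash
python3 - <<'E'
from h import *
np.set_printoptions(precision=4,suppress=True)
c=last('top');s=last('scene')
B=lambda x,y:(280+(x-1.5)/4,140+(y-1.5)/4)
A=lambda x,y:(140+(x-1.4)/3.75,130+(y-1.4)/3.75)
D=lambda x,y:(330+(x-1.6)/4.282,180+(y-1.6)/4.286)
bc=np.array([onz(c,*B(*p),.13)[:2] for p in[(35,130),(460,100),(490,382),(52,415)]])
print('box',bc, [np.linalg.norm(bc[i]-bc[i-1]) for i in range(4)],bc.mean(0))
for i in range(4):
  d=bc[i]-bc[i-1];print(np.degrees(np.arctan2(d[1],d[0])))
# cover by mask
h=c['pixels'].astype(int); m=((h.min(2)>205)).astype(np.uint8)
ct=max((k for k in cv2.findContours(m[170:245,290:365],0,2)[0]),key=cv2.contourArea)+np.array([290,170])
q=cv2.approxPolyDP(ct,4,True)[:,0];print(q,[onz(c,*p,.13)[:2] for p in q])
print('valve piv',onz(c,*B(620,203),.104)[:2],'tip',onz(c,*B(503,222),.104)[:2], 'pipe end mid',onz(c,*B(720,209),.05)[:2])
print('rail far ends z.17',onz(c,*A(303,38),.17),onz(c,*A(18,365),.17),onz(c,*A(322,45),.17),onz(c,*A(38,372),.17))
for n,p,q in[('h0',(290,100),(395,182)),('h1',(222,178),(326,261)),('h2',(150,250),(257,338)),('h3',(88,335),(188,420))]:
  print(n,onz(c,*A(*p),.154),onz(c,*A(*q),.16))
for n,p in [('A',[(345,110),(357,115),(343,175),(331,168)]),('B',[(282,190),(296,193),(280,255),(265,250)])]:
  w=np.array([onz(c,*A(*k),.174)[:2] for k in p]);print(n,w,w.mean(0))
print('blockhole',onz(c,*A(463,478),.03)); 
for p in[(435,455),(482,447),(491,495),(446,513)]: print(onz(c,*A(*p),.03))
print('scene tri block hole',tri(c,A(463,478),s,D(264,166)))
print('scene plate ends', [onz(s,*D(*p),.174) for p in[(115,287),(178,262),(232,275),(295,247)]])
print('bush',onz(c,*A(362,527),.02))
E
```

```text
box [[ 0.6714  0.1014]
 [ 0.7074 -0.2227]
 [ 0.491  -0.2435]
 [ 0.4565  0.0795]] [np.float64(0.21599128458102446), np.float64(0.32607519315739364), np.float64(0.21737227906164064), np.float64(0.32478308252808)] [ 0.5816 -0.0713]
5.831745227034613
-83.66044318565041
-174.50638888961004
96.09861453377422
[[347 175]
 [300 178]
 [304 235]
 [352 231]] [array([ 0.669 , -0.0766]), array([0.6544, 0.0655]), array([0.4822, 0.0471]), array([ 0.4986, -0.0941])]
valve piv [ 0.637  -0.3536] tip [ 0.6186 -0.2612] pipe end mid [ 0.6479 -0.4545]
rail far ends z.17 [0.7525 0.3047 0.17  ] [0.4852 0.5006 0.17  ] [0.7473 0.2893 0.17  ] [0.4805 0.4847 0.17  ]
h0 [0.7061 0.3149 0.154 ] [0.6403 0.2259 0.16  ]
h1 [0.6403 0.3632 0.154 ] [0.5755 0.2751 0.16  ]
h2 [0.5806 0.4142 0.154 ] [0.5136 0.3235 0.16  ]
h3 [0.5122 0.4557 0.154 ] [0.4491 0.3707 0.16  ]
A [[0.6932 0.2663]
 [0.6895 0.2566]
 [0.6409 0.264 ]
 [0.6462 0.2736]] [0.6675 0.2651]
B [[0.6274 0.3101]
 [0.6254 0.2991]
 [0.5762 0.3075]
 [0.5797 0.3193]] [0.6022 0.309 ]
blockhole [0.4187 0.1752 0.03  ]
[0.4372 0.1998 0.03  ]
[0.4452 0.1606 0.03  ]
[0.4052 0.1509 0.03  ]
[0.3891 0.1878 0.03  ]
scene tri block hole (array([0.4172, 0.1771, 0.0305]), np.float64(0.00493227107795715))
scene plate ends [array([0.6937, 0.2631, 0.174 ]), array([0.6468, 0.2761, 0.174 ]), array([0.6284, 0.3076, 0.174 ]), array([0.5781, 0.3196, 0.174 ])]
bush [0.3753 0.2592 0.02  ]
```

```bash
cat >> h.py <<'E'
np.set_printoptions(precision=4,suppress=True)
BO=np.array([.582,-.0713]); BY=np.radians(6.0)
def bw(x,y): 
    return BO+np.array([np.cos(BY)*x-np.sin(BY)*y, np.sin(BY)*x+np.cos(BY)*y])
def wb(p):
    d=np.array(p)[:2]-BO; return np.array([np.cos(BY)*d[0]+np.sin(BY)*d[1], -np.sin(BY)*d[0]+np.cos(BY)*d[1]])
def yaw(s): M=Ro.from_rotvec(s['orientation']).as_matrix(); return np.arctan2(M[1,0],M[0,0])
def sh(p0,p1,th):
    "shift in tool axes (cm), tool down, x axis at th"
    d=(np.array(p1)-np.array(p0))*100; c,s_=np.cos(th),np.sin(th)
    return np.round([c*d[0]+s_*d[1], s_*d[0]-c*d[1], -d[2]],2)
def turn(th0,th1): # tool z is down: +turn lowers world yaw
    return round(-np.degrees(th1-th0)/5,2)
def st():
    s=monitor.state(); print('t %.1f'%s['t'],s['eef_pos'],'yaw %.1f'%np.degrees(yaw(s)),'F',s['contact_force'],'gap %.4f'%s['finger_gap'],s['grasp_force'],'j',s['joint_pos']); return s
E
python3 - <<'E'
from h import *
c=last('top')
B=lambda x,y:(280+(x-1.5)/4,140+(y-1.5)/4)
print('spindle top',onz(c,*B(593,85),.1)[:2],wb(onz(c,*B(593,85),.1)),'foot',wb(onz(c,*B(555,118),.0)),'dark foot of valve',onz(c,*B(585,230),0.0))
piv=np.array([.0257,-.2865]); s=st(); th=np.radians(6)
def fp(phi,d,r=.065): return bw(*(piv+r*np.array([-np.cos(phi),np.sin(phi)])+d*np.array([np.sin(phi),np.cos(phi)])))
print('turn',turn(yaw(s),th))
p=np.r_[fp(1.48,.032),.3]; print('to start above',p, sh(s['eef_pos'],p,th))
pr=p
for ph,d in [(1.48,.024),(1.2,.02),(.9,.019),(.6,.018),(.3,.018),(0,.019),(-.05,.018)]:
    q=np.r_[fp(ph,d),.085]; print(ph,q,sh(pr,q,th)); pr=q
E
```

```text
spindle top [ 0.7332 -0.3359] [ 0.1227 -0.279 ] foot [ 0.1242 -0.2767] dark foot of valve [ 0.6373 -0.3572  0.    ]
t 0.1 [ 0.1779 -0.5986  0.2306] yaw 16.5 F [-0.1741 -0.3311 -0.1932] gap 0.0856 0.0 j [-1.301   0.4238  1.6307  0.      1.0886 -0.019 ]
turn 2.11
to start above [ 0.6563 -0.2836  0.3   ] [ 50.87 -26.33  -6.94]
1.48 [ 0.6484 -0.2851  0.085 ] [-0.8   0.07 21.5 ]
1.2 [ 0.6255 -0.2866  0.085 ] [-2.29 -0.09 -0.  ]
0.9 [ 0.6056 -0.2938  0.085 ] [-2.06  0.51 -0.  ]
0.6 [ 0.5889 -0.3068  0.085 ] [-1.8   1.12 -0.  ]
0.3 [ 0.5772 -0.3233  0.085 ] [-1.33  1.52 -0.  ]
0 [ 0.5709 -0.3414  0.085 ] [-0.82  1.74 -0.  ]
-0.05 [ 0.5705 -0.3458  0.085 ] [-0.08  0.43 -0.  ]
```

Request:
move_arm(steps=[0,0,0,-3.5,1.05,0,0,0,-3.5,1.05,0,4,-2,0,0,0,4,-2,0,0,0,4,-2,0,0,0,4,-2,0,0,0,4,-2,0,0,0,4,-2,0,0,0,4,-2,0,0,0,4,-2,0,0])

```text
t: 1.1
eef_pos: [0.4806, -0.4049, 0.301]
orientation: [-3.137, -0.166, 0.001]
contact_force: [0.5, 0.1, -0.0]
finger_gap: 0.0
grasp_force: 0.0
```

Request:
move_arm(steps=[0,4,-2,0,0,0,4,-2,0,0,0,4,-2,0,0,0,4,-2,0,0,0,2.5,-2,0,0,0,0,-0.3,0,0,0,0,0,3,0,0,0,0,3,0,0,0,0,0,0,0,0,0,0,0])

```text
t: 2.1
eef_pos: [0.6518, -0.2848, 0.2412]
orientation: [-3.137, -0.165, 0.002]
contact_force: [0.6, -0.4, 1.0]
finger_gap: 0.0001
grasp_force: 0.0
```

```bash
python3 - <<'E'
from h import *
s=st(); print(sh(s['eef_pos'],[.6563,-.2836,.085],yaw(s)))
E
```

```text
t 2.1 [ 0.6518 -0.2848  0.2412] yaw 6.0 F [ 0.6324 -0.4017  0.9714] gap 0.0001 0.0 j [-0.4286  0.5421  1.4105 -0.0001  1.1906  1.0373]
[ 0.46 -0.07 15.62]
```

Request:
move_arm(steps=[0,0.5,-0.1,3,0,0,0,0,4,0,0,0,0,4,0,0,0,0,3,0,0,0,0,1.6,0,0,-0.8,0,0,0,0,-1.1,0,0,0,0,-1.2,-0.1,0,0,0,-1.0,0.2,0,0,0,-1.0,0.3,0,0])

```text
t: 3.1
eef_pos: [0.6075, -0.2929, 0.0874]
orientation: [3.136, 0.166, 0.006]
contact_force: [4.0, 0.9, 0.8]
finger_gap: -0.0
grasp_force: 1.8
```

Request:
move_arm(steps=[0,-0.9,0.5,0,0,0,-0.9,0.6,0,0,0,-0.7,0.7,0,0,0,-0.6,0.8,0,0,0,-0.4,0.8,0,0,0,-0.4,0.9,0,0,0,0,0.5,0,0,0,0,0.3,0,0,0,0,0,0,0,0,0,0,0,0])

```text
t: 4.1
eef_pos: [0.5731, -0.3363, 0.0846]
orientation: [-3.12, -0.164, 0.008]
contact_force: [5.7, 48.3, 16.0]
finger_gap: -0.0
grasp_force: 23.7
```

```bash
python3 - <<'E'
from h import *
s=st(); print(sh(s['eef_pos'],[.5705,-.3458,.085],yaw(s)))
t=cap('top')['pixels'][:,:,::-1]; sc=cap('scene')['pixels'][:,:,::-1]
a=cv2.resize(t[150:240,380:480],(440,396),interpolation=2);b=cv2.resize(sc[110:210,230:320],(356,396),interpolation=2)
cv2.imwrite('pics/v1.png',np.hstack([a,b]))
E
```

```text
t 4.1 [ 0.5731 -0.3363  0.0846] yaw 6.0 F [ 5.6769 48.2694 16.0313] gap -0.0000 23.669347800314426 j [-0.5536  0.6627  1.6052  0.0146  0.8874  0.9026]
[-0.36  0.92 -0.04]
```

View pics/v1.png

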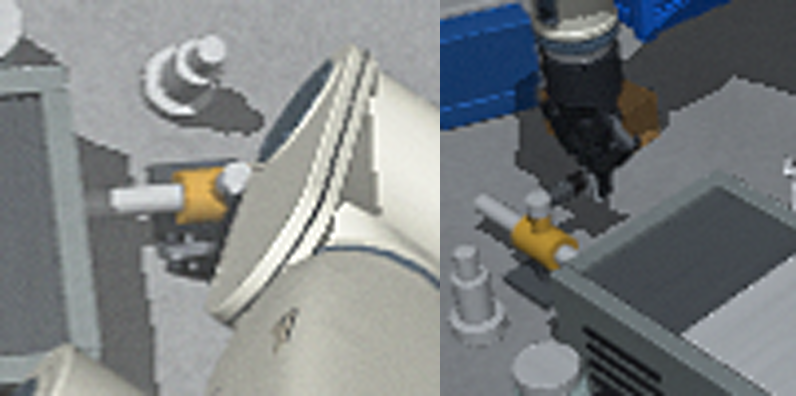

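Request:
move_arm(steps=[0,0,-1,0,0,0,0,-1.5,0,0,0,0,0,-4,0,0,0,0,-4,0,0,0,0,-2,0,0,0,-4,0,0,0,0,-4,0,0,0,0,-4,0,0,0,0,-4,0,0,0,0,-4,0,0])

```text
t: 5.2
eef_pos: [0.549, -0.1227, 0.1851]
orientation: [3.137, 0.164, -0.001]
contact_force: [0.8, 0.5, -0.4]
finger_gap: -0.0002
grasp_force: 0.0
```

```bash
python3 - <<'E'
from h import *
s=st(); print(sh(s['eef_pos'],np.r_[bw(0,.057),.140],yaw(s)))
c=cap('top'); h=c['pixels'].astype(int); m=((h.min(2)>205)).astype(np.uint8)
cv2.imwrite('pics/v2.png',cv2.resize(c['pixels'][140:240,380:480,::-1],(500,500),interpolation=2))
E
```

```text
t 5.2 [ 0.549  -0.1227  0.1851] yaw 6.0 F [ 0.8062  0.5448 -0.3902] gap -0.0002 0.0 j [-0.2406  0.3917  1.8048 -0.001   0.9457  1.2264]
[  3.82 -10.47   4.51]
```

View pics/v2.png

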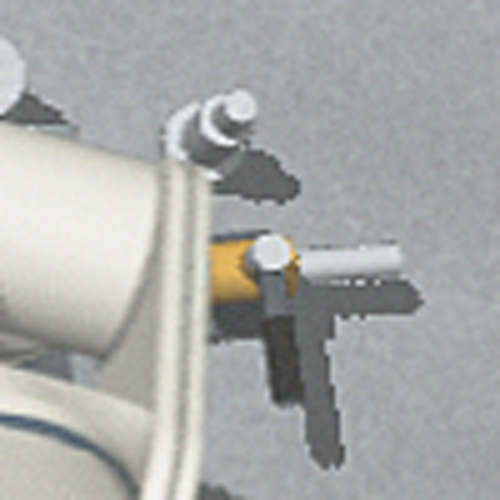

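Request:
move_arm(steps=[0,1,-3.5,0,0,0,1,-3.5,0,0,0,1.8,-3.5,0,0,0,0,0,2.5,0,0,0,0,1.5,0,0,0,0,0.5,0,0,0,0,0.4,0,0,0,0,0.3,0,0,0,0,0.2,0,0,0,0,0,0])

```text
t: 6.25
eef_pos: [0.5768, -0.0153, 0.1315]
orientation: [3.137, 0.165, 0.001]
contact_force: [0.0, 0.2, 0.2]
finger_gap: 0.0002
grasp_force: 0.0
```

```bash
python3 - <<'E'
from h import *
s=st(); print(wb(s['eef_pos']))
E
```

```text
t 6.2 [ 0.5768 -0.0153  0.1315] yaw 6.0 F [0.0013 0.172  0.2412] gap 0.0002 0.0 j [-0.047   0.486   1.804  -0.      0.8512  1.4188]
[0.0007 0.0563]
```

Request:
move_arm(steps=[0,0,0,0.1,0,0,0,0,0.1,0,0,0,0,0.1,0,0,0,0,0,0,0,0,0,0,0,0,0,0,0,0,0,0,0,0,0,0,0,0,0,0,0,0,0,0,0,0,0,0,0,0])

```text
t: 7.25
eef_pos: [0.577, -0.015, 0.13]
orientation: [3.137, 0.166, 0.002]
contact_force: [-5.1, -0.9, 12.8]
finger_gap: -0.0003
grasp_force: 6.6
```

Request:
move_arm(steps=[0,0,0.5,0,0,0,0,1.0,0,0,0,0,1.0,0,0,0,0,1.0,0,0,0,0,1.0,0,0,0,0,1.0,0,0,0,0,1.0,0,0,0,0,1.0,0,0,0,0,1.0,0,0,0,0,0.5,0,0])

```text
t: 8.25
eef_pos: [0.5869, -0.105, 0.13]
orientation: [3.137, 0.165, 0.003]
contact_force: [-3.0, 1.5, 11.9]
finger_gap: -0.0001
grasp_force: 5.8
```

Request:
move_arm(steps=[0,0,0.8,0,0,0,0,0.8,0,0,0,0,0.8,0,0,0,0,0.6,0,0,0,0,0.4,0,0,0,0,0.3,0,0,0,0,0.3,0,0,0,0,0.3,0,0,0,0,0.2,0,0,0,0,0,0,0])

```text
t: 9.25
eef_pos: [0.592, -0.1482, 0.13]
orientation: [-3.136, -0.165, -0.004]
contact_force: [-0.9, 5.9, 10.6]
finger_gap: 0.0001
grasp_force: 5.3
```

```bash
python3 - <<'E'
from h import *
s=st(); print(wb(s['eef_pos']))
E
```

```text
t 9.2 [ 0.592  -0.1482  0.13  ] yaw 6.0 F [-0.8874  5.9053 10.6148] gap 0.0001 5.327314417809248 j [-0.2657  0.5286  1.7297  0.0023  0.8812  1.1985]
[ 0.0019 -0.0775]
```

Request:
move_arm(steps=[0,0,0,-3,0,50,0,0,-4,0,70,0,0,-4,0,70,-2,-4,-2,0,70,-2,-4,0,0,70,-2,-4,0,0,70,-1,-4,0,0,70,0,-4,0,0,70,0,0,0,0,70,0,0,0,0])

```text
t: 10.25
eef_pos: [0.5002, 0.0431, 0.2586]
orientation: [3.137, 0.169, 0.001]
contact_force: [0.6, -0.3, 0.9]
finger_gap: 0.0599
grasp_force: 0.0
```

```bash
python3 - <<'E'
from h import *
s=st()
c=cap('top');d=cap('scene')
cv2.imwrite('pics/c2.png',np.vstack([cv2.resize(c['pixels'][130:310,150:470,::-1],(533,300),interpolation=2),cv2.resize(d['pixels'][130:310,230:550,::-1],(533,300),interpolation=2)]))
E
```

```text
t 10.2 [0.5002 0.0431 0.2586] yaw 6.2 F [ 0.6279 -0.2936  0.878 ] gap 0.0599 0.0 j [ 0.0625  0.2073  1.872  -0.0003  1.0616  1.5255]
```

View pics/c2.png

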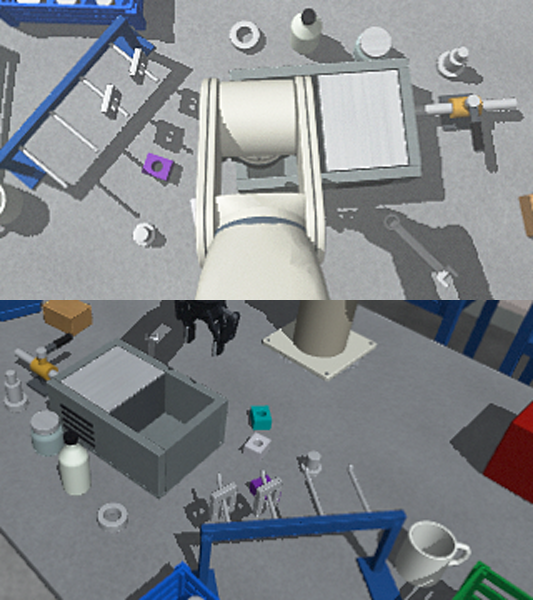

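```bash
python3 - <<'E'
from h import *
c=cv2 and np.load('/tmp/last_scene.npy',allow_pickle=True).item()
import cv2
im=cv2.imread('pics/top0.png'); t=last('top')
m=(im.min(2)>190).astype(np.uint8)[245:272,250:280]
ct=max(cv2.findContours(m,0,1)[0],key=cv2.contourArea)[:,0]+np.array([250,245])
w=np.array([onz(t,*p,.03)[:2] for p in ct])
print(cv2.minAreaRect((w*1000).astype(np.float32)), cv2.boxPoints(cv2.minAreaRect((w*1000).astype(np.float32))))
# scene: old vs now
a=cv2.imread('pics/scene0.png')
for im in (a,c['pixels'][:,:,::-1]):
    g=im[205:230,375:410]; m=(g.min(2)>180).astype(np.uint8)
    ct=max(cv2.findContours(m,0,1)[0],key=cv2.contourArea)[:,0]+np.array([375,205])
    w=np.array([onz(c,*p,.03)[:2] for p in ct]); print(cv2.minAreaRect((w*1000).astype(np.float32)))
E
```

```text
((419.1756896972656, 176.21560668945312), (50.1195182800293, 40.130733489990234), 13.235450744628906) [[390.1876 190.0105]
 [399.3756 150.9457]
 [448.1638 162.4207]
 [438.9758 201.4855]]
((419.0362854003906, 176.7167205810547), (41.91005325317383, 32.35103988647461), 4.684565544128418)
((421.3421630859375, 152.6795654296875), (44.261932373046875, 33.72275924682617), 10.419590950012207)
```

Request:
move_arm(steps=[70,0,4,0,0,70,0,4,0,0,70,0,4,0,0,70,0,4,0,0,70,0,4,0,0,70,0,4,0,0,70,0,4,0,0,70,0,4,0,0,70,0,0,0,0,70,0,0,0,0])

```text
t: 11.35
eef_pos: [0.5331, -0.2775, 0.2577]
orientation: [-3.137, -0.16, 0.001]
contact_force: [0.1, 0.4, 0.2]
finger_gap: 0.06
grasp_force: 0.0
```

```bash
python3 - <<'E'
from h import *
s=st()
t=cap('top')
m=(t['pixels'].min(2)>190).astype(np.uint8)[240:275,250:285]
ct=max(cv2.findContours(m,0,1)[0],key=cv2.contourArea)[:,0]+np.array([250,240])
w=np.array([onz(t,*p,.03)[:2] for p in ct])
r=cv2.minAreaRect((w*1000).astype(np.float32)); print(r)
m=cv2.inRange(t['pixels'],(0,120,120),(110,255,255))[260:300,270:310]
ct=max(cv2.findContours(m,0,1)[0],key=cv2.contourArea)[:,0]+np.array([270,260])
print('turq',cv2.minAreaRect((np.array([onz(t,*p,.03)[:2] for p in ct])*1000).astype(np.float32)))
cv2.imwrite('pics/t3.png',cv2.resize(t['pixels'][140:300,200:420,::-1],(770,560),interpolation=2))
E
```

```text
t 11.3 [ 0.5331 -0.2775  0.2577] yaw 5.8 F [0.0574 0.4074 0.2129] gap 0.0600 0.0 j [-0.4998  0.3598  1.661   0.0002  1.1218  0.969 ]
((424.1256103515625, 149.86349487304688), (50.37074279785156, 39.882259368896484), 12.5501127243042)
turq ((345.80572509765625, 91.18421936035156), (50.76976013183594, 40.435245513916016), 50.75041198730469)
```

View pics/t3.png

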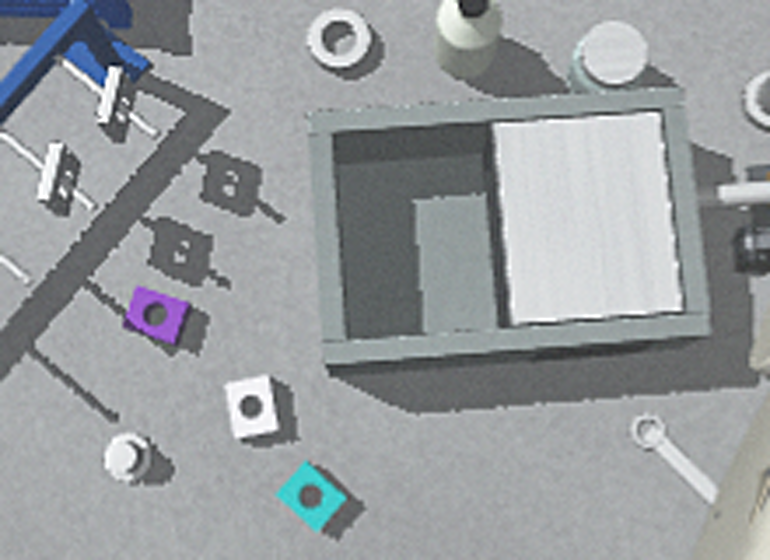

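```bash
python3 - <<'E'
from h import *
s=st(); th=np.radians(12.5)
print(turn(yaw(s),th)); print(sh(s['eef_pos'],[.424,.150,.10],th), sh(s['eef_pos'],[.424,.15,.10],yaw(s)))
E
```

```text
t 11.4 [ 0.5331 -0.2763  0.2578] yaw 5.9 F [0.0429 0.5023 0.2726] gap 0.0594 0.0 j [-0.4982  0.3591  1.6619  0.0003  1.1219  0.969 ]
-1.31
[ -1.43 -43.99  15.78] [ -6.45 -43.53  15.78]
```

Request:
move_arm(steps=[70,0,0,0,-1.3,70,0,-4,0,0,70,0,-4,0,0,70,0,-4,0,0,70,0,-4,0,0,70,0,-4,0,0,70,0,-4,0,0,70,0,-4,0,0,70,0,-4,0,0,70,0,-4,0,0])

```text
t: 12.4
eef_pos: [0.4543, 0.0778, 0.2585]
orientation: [-3.122, -0.345, -0.0]
contact_force: [0.9, 0.9, -0.4]
finger_gap: 0.0595
grasp_force: 0.0
```

Request:
move_arm(steps=[70,-1.4,-4,0,0,70,0,-4,0,0,70,0,0,4,0,70,0,0,4,0,70,0,0,4,0,70,0,0,3.5,0,70,0,0,0,0,70,0,0,0,0,70,0,0,0,0,70,0,0,0,0])

```text
t: 13.4
eef_pos: [0.4259, 0.1512, 0.1052]
orientation: [-3.122, -0.343, -0.006]
contact_force: [0.5, 0.4, 0.2]
finger_gap: 0.0598
grasp_force: 0.0
```

```bash
python3 - <<'E'
from h import *
s=st(); print(turn(yaw(s),np.radians(12.5)), sh(s['eef_pos'],[.424,.150,.004],yaw(s)))
c=cap('scene'); g=c['pixels'][195:235,370:415]; m=(g.min(2)>180).astype(np.uint8)
ct=max(cv2.findContours(m,0,1)[0],key=cv2.contourArea)[:,0]+np.array([370,195])
w=np.array([onz(c,*p,.03)[:2] for p in ct]); print(cv2.minAreaRect((w*1000).astype(np.float32)))
E
```

```text
t 13.4 [0.4259 0.1512 0.1052] yaw 12.6 F [0.4635 0.405  0.1597] gap 0.0598 0.0 j [0.3147 0.3835 2.089  0.0001 0.6655 1.6663]
0.01 [-0.21  0.07 10.12]
((421.3822021484375, 152.30075073242188), (45.2059326171875, 34.726806640625), 15.194480895996094)
```

Unmoved since; descend and grip.

Request:
move_arm(steps=[70,-0.2,0.1,3,0,70,0,0,3,0,70,0,0,2.5,0,70,0,0,1.5,0,70,0,0,0,0,0,0,0,0,0,0,0,0,0,0,0,0,0,0,0,0,0,0,0,0,0,0,0,0,0], squeeze=50)

```text
t: 14.45
eef_pos: [0.4239, 0.1495, 0.0046]
orientation: [-3.122, -0.343, -0.004]
contact_force: [-0.3, -1.2, 9.1]
finger_gap: 0.0387
grasp_force: 51.5
```

```bash
python3 - <<'E'
from h import *
s=st(); th=BY
p=s['eef_pos']; a=np.r_[bw(.04,.075),.30]
print('turn',turn(yaw(s),th), sh(np.r_[p[:2],.30],a,th))
E
```

```text
t 14.4 [0.4239 0.1495 0.0046] yaw 12.5 F [-0.3022 -1.2056  9.1137] gap 0.0387 51.490773260593414 j [ 0.3127  0.596   2.1138 -0.      0.4294  1.6645]
turn 1.31 [17.42 16.12 -0.  ]
```

Request:
move_arm(steps=[0,0,0,-2,0,0,0,0,-4,0,0,0,0,-4,0.65,0,0,0,-4,0.65,0,0,0,-4,0,0,0,0,-4,0,0,3,3,0,0,0,3,3,0,0,0,3,3,0,0,0,3,3,0,0])

```text
t: 15.45
eef_pos: [0.5558, 0.0414, 0.2242]
orientation: [-3.137, -0.166, -0.002]
contact_force: [0.3, 0.7, -1.0]
finger_gap: 0.0391
grasp_force: 51.1
```

Request:
move_arm(steps=[0,3,2.5,0,0,0,2.4,1.6,0,0,0,0,0,0,0,0,0,0,0,0,0,0,0,0,0,0,0,0,0,0,0,0,0,0,0,0,0,0,0,0,0,0,0,0,0,0,0,0,0,0])

```text
t: 16.45
eef_pos: [0.6129, 0.0076, 0.2234]
orientation: [3.137, 0.166, 0.0]
contact_force: [-0.3, 0.5, -1.8]
finger_gap: 0.0393
grasp_force: 51.1
```

```bash
python3 - <<'E'
from h import *
s=st(); print(turn(yaw(s),BY), sh(s['eef_pos'],np.r_[bw(.04,.075),.014],yaw(s)))
E
```

```text
t 16.4 [0.6129 0.0076 0.2234] yaw 6.1 F [-0.291   0.504  -1.8495] gap 0.0393 51.09012380708009 j [-0.007   0.4144  1.6641 -0.      1.0631  1.458 ]
0.01 [ 0.1   0.02 20.94]
```

Request:
move_arm(steps=[0,0.1,0,4,0,0,0,0,4,0,0,0,0,4,0,0,0,0,4,0,0,0,0,3,0,0,0,0,1.3,0,0,0,0,0.6,0,0,0,0,0,0,0,0,0,0,0,0,0,0,0,0])

```text
t: 17.45
eef_pos: [0.6152, 0.0076, 0.016]
orientation: [3.137, 0.166, 0.004]
contact_force: [-0.3, 0.4, -1.0]
finger_gap: 0.0393
grasp_force: 51.1
```

```bash
python3 - <<'E'
from h import *
st()
E
```

```text
t 17.4 [0.6152 0.0076 0.016 ] yaw 6.0 F [-0.3097  0.36   -1.0437] gap 0.0393 51.099930480122566 j [-0.007   0.707   1.7455  0.0001  0.6862  1.4582]
```

Request:
move_arm(steps=[0,0,0,0.4,0,65,0,0,0,0,65,0,0,0,0,65,0,0,0,0,65,0,0,-3,0,65,0,0,-4,0,65,0,0,-4,0,65,0,0,-4,0,65,0,0,-4,0,65,0,0,-4,0])

```text
t: 18.45
eef_pos: [0.6138, 0.0075, 0.2425]
orientation: [3.137, 0.166, 0.001]
contact_force: [0.4, -1.0, 0.6]
finger_gap: 0.0554
grasp_force: 0.0
```

Request:
move_arm(steps=[70,0,0,-3,-1.6,70,0,0,0,-1.6,70,0,0,0,-1.6,70,0,0,0,-1.6,70,0,0,0,-1.6,70,0,0,0,-1.6,70,0,0,0,-1.6,70,0,0,0,-1.6,70,0,0,0,-1.6,70,0,0,0,0])

```text
t: 19.45
eef_pos: [0.6139, 0.0076, 0.2707]
orientation: [2.439, 1.979, 0.001]
contact_force: [0.6, -0.6, -0.7]
finger_gap: 0.0595
grasp_force: 0.0
```

```bash
python3 - <<'E'
from h import *
s=st(); print(turn(yaw(s),np.radians(78)), sh(s['eef_pos'],[.669,.267,.20],yaw(s)))
t=cap('top'); c=cap('scene')
a=cv2.resize(t['pixels'][140:220,190:270,::-1],(400,400),interpolation=2);b=cv2.resize(c['pixels'][220:270,345:405,::-1],(480,400),interpolation=2)
d=cv2.resize(c['pixels'][130:250,240:375,::-1],(0,0),fx=1.66,fy=1.66)
cv2.imwrite('pics/p1.png',np.vstack([np.hstack([a,b])[:, :800],np.hstack([d,np.zeros((d.shape[0],880-d.shape[1],3),np.uint8)])[:,:800]]))
E
```

```text
t 19.4 [0.6139 0.0076 0.2707] yaw 78.1 F [ 0.5554 -0.613  -0.6529] gap 0.0595 0.0 j [-0.007   0.3655  1.6207 -0.      1.1549  0.2004]
0.02 [26.52  0.05  7.07]
```

View pics/p1.png

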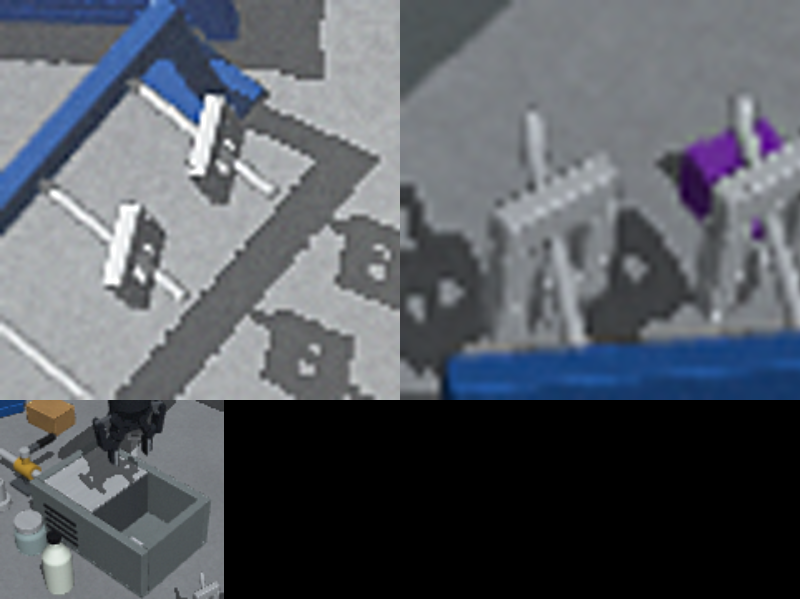

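```bash
python3 - <<'E'
from h import *
t=last('top'); g=cv2.cvtColor(t['pixels'],cv2.COLOR_RGB2GRAY)
for n,(x0,x1,y0,y1) in dict(A=(227,240,157,177),B=(209,222,178,200)).items():
  for th in(195,215):
    m=(g[y0:y1,x0:x1]>th).astype(np.uint8); m=cv2.morphologyEx(m,cv2.MORPH_OPEN,np.ones((2,2),np.uint8))
    ct=max(cv2.findContours(m,0,1)[0],key=cv2.contourArea)[:,0]+np.array([x0,y0])
    w=np.array([onz(t,*p,.174)[:2] for p in ct]); print(n,th,cv2.minAreaRect((w*1000).astype(np.float32)))
E
```

```text
A 195 ((667.4472045898438, 264.69757080078125), (9.286462783813477, 45.80420684814453), 80.62916564941406)
A 215 ((667.4485473632812, 264.70574951171875), (9.268418312072754, 45.8010368347168), 80.54419708251953)
B 195 ((600.7355346679688, 312.28753662109375), (16.256961822509766, 45.83698272705078), 80.77172088623047)
B 215 ((600.2249755859375, 309.1451416015625), (9.88977336883545, 45.83698272705078), 80.77172088623047)
```

```bash
python3 - <<'E'
from h import *
s=st(); th=yaw(s)-np.radians(2.5); print(np.degrees(th),sh(s['eef_pos'],[.6685,.2665,.20],th))
E
```

```text
t 19.6 [0.6139 0.0075 0.2706] yaw 77.8 F [-0.1408  0.2659 -0.8082] gap 0.0600 0.0 j [-0.0071  0.3657  1.6206 -0.0001  1.1549  0.2053]
75.33356516568905 [26.43 -1.28  7.06]
```

Request:
move_arm(steps=[70,0,0,0,-0.5,70,4,0.5,0,0,70,4,0.5,0,0,70,4,0,0,0,70,4,0,0,0,70,4,0,0,0,70,4,0,0,0,70,2.4,0,2,0,70,0,0,2.5,0,70,0,0,2,0])

```text
t: 20.55
eef_pos: [0.6666, 0.2675, 0.2039]
orientation: [-2.399, -2.029, 0.001]
contact_force: [0.2, 0.2, -0.8]
finger_gap: 0.0597
grasp_force: 0.0
```

```bash
python3 - <<'E'
from h import *
s=st(); print(sh(s['eef_pos'],[.6685,.2665,.13],yaw(s)),turn(yaw(s),np.radians(80.7)))
c=cap('scene');cv2.imwrite('pics/g1.png',cv2.resize(c['pixels'][190:300,310:430,::-1],(600,550),interpolation=2))
E
```

```text
t 20.6 [0.6666 0.2675 0.2039] yaw 80.5 F [ 0.2217  0.1546 -0.8441] gap 0.0597 0.0 j [ 0.3651  0.5879  1.4214 -0.0001  1.133   0.5318]
[-0.07  0.2   7.39] -0.05
```

View pics/g1.png

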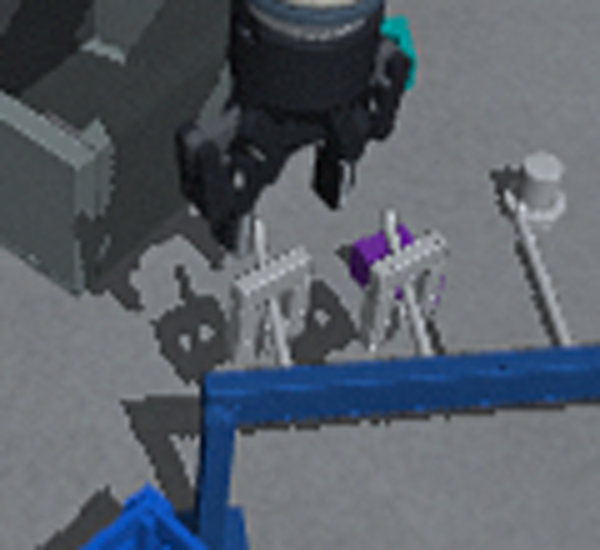

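Request:
move_arm(steps=[70,0,0.2,1,0,70,0,0,1.5,0,70,0,0,1.5,0,70,0,0,1.5,0,70,0,0,1.0,0,70,0,0,0.9,0,70,0,0,0,0,70,0,0,0,0,70,0,0,0,0,70,0,0,0,0])

```text
t: 21.6
eef_pos: [0.6696, 0.2662, 0.1321]
orientation: [2.397, 2.031, 0.002]
contact_force: [0.8, 0.7, 0.8]
finger_gap: 0.0598
grasp_force: 0.0
```

Request:
move_arm(steps=[0,0,0,0,0,0,0,0,0,0,0,0,0,0,0,0,0,0,0,0,0,0,0,0,0,0,0,0,0,0,0,0,0,0,0,0,0,0,0,0,0,0,0,0,0,0,0,0,0,0], squeeze=70)

```text
t: 22.6
eef_pos: [0.6699, 0.2662, 0.1322]
orientation: [2.396, 2.03, 0.003]
contact_force: [1.1, -1.0, 5.9]
finger_gap: 0.0489
grasp_force: 72.1
```

```bash
python3 - <<'E'
from h import *
s=st(); print(s['ft_torque'])
E
```

```text
t 22.6 [0.6699 0.2662 0.1322] yaw 80.5 F [ 1.1207 -0.9954  5.9269] gap 0.0489 72.11308568716049 j [ 0.3617  0.668   1.4574 -0.0001  1.0143  0.5268]
[-0.0436 -0.21    0.0333]
```

Request:
move_arm(steps=[0,0,0,-0.5,0,0,0,0,-0.5,0,0,0,0,-0.3,0,0,0,0,0,0,0,0,0,0,1,0,0,0,0,1.1,0,0,0,0,1.1,0,0,0,0,1.1,0,0,0,0,1.1,0,0,0,0,0])

```text
t: 23.6
eef_pos: [0.6688, 0.266, 0.1439]
orientation: [-2.805, -1.414, 0.001]
contact_force: [0.0, -0.1, -3.3]
finger_gap: 0.049
grasp_force: 72.6
```

```bash
python3 - <<'E'
from h import *
s=st(); print(s['ft_torque'])
E
```

```text
t 23.6 [0.6688 0.266  0.1439] yaw 53.5 F [ 0.0091 -0.1078 -3.2916] gap 0.0490 72.59661734104156 j [0.3619 0.6542 1.4529 0.     1.0354 0.9989]
[-0.0302 -0.0231 -0.0502]
```

Request:
move_arm(steps=[0,0,0,-0.1,0,0,-0.8,0,0,0,0,-1,0,0,0,0,-1,0,0,0,0,-1,0,0,0,0,-1,0,0,0,0,-1,0,0,0,0,-1,0,0,0,0,-1,0,0,0,0,0,0,0,0])

```text
t: 24.6
eef_pos: [0.6218, 0.2021, 0.1453]
orientation: [-2.805, -1.414, 0.002]
contact_force: [0.6, -0.1, -2.5]
finger_gap: 0.049
grasp_force: 72.7
```

```bash
python3 - <<'E'
from h import *
s=st(); print(s['ft_torque'])
p=np.r_[s['eef_pos'][:2],.25]
print(turn(yaw(s),BY), sh(p,np.r_[bw(-.045,.076),.25],BY))
E
```

```text
t 24.6 [0.6218 0.2021 0.1453] yaw 53.5 F [ 0.6095 -0.0923 -2.5346] gap 0.0490 72.67503172159195 j [ 0.2961  0.5649  1.6171 -0.0002  0.9607  0.9331]
[ 0.0031 -0.0333  0.0247]
9.5 [-11.32  19.17  -0.  ]
```

Request:
move_arm(steps=[0,0,0,-3,0,0,0,0,-4,0,0,0,0,-4,1.5,0,0,0,0,1.6,0,0,0,0,1.6,0,0,0,0,1.6,0,0,0,0,1.6,0,0,0,0,1.6,0,0,0,0,0,0,0,0,0,0])

```text
t: 25.6
eef_pos: [0.6229, 0.2034, 0.2553]
orientation: [-3.137, -0.172, -0.0]
contact_force: [0.3, 0.6, -2.7]
finger_gap: 0.0494
grasp_force: 73.7
```

Request:
move_arm(steps=[0,-2,3.5,0,0,0,-2,3.5,0,0,0,-2,3.5,0,0,0,-2,3.5,0,0,0,-2,3.5,0,0,0,-1.3,1.7,0,0,0,0,0,0,0,0,0,0,0,0,0,0,0,0,0,0,0,0,0,0])

```text
t: 26.6
eef_pos: [0.5312, 0.0013, 0.2553]
orientation: [-3.137, -0.169, -0.001]
contact_force: [-0.4, -0.6, -4.0]
finger_gap: 0.0489
grasp_force: 74.1
```

```bash
python3 - <<'E'
from h import *
s=st(); print(turn(yaw(s),BY), sh(s['eef_pos'],np.r_[bw(-.045,.076),.04],yaw(s)))
c=cap('scene'); cv2.imwrite('pics/g2.png',cv2.resize(c['pixels'][100:280,240:440,::-1],(600,540),interpolation=2))
E
```

```text
t 26.6 [0.5312 0.0013 0.2553] yaw 6.2 F [-0.3689 -0.5872 -4.0123] gap 0.0489 74.06903117895126 j [-0.0201  0.2564  1.8151  0.0002  1.0697  1.4432]
0.03 [-0.21  0.15 21.53]
```

View pics/g2.png

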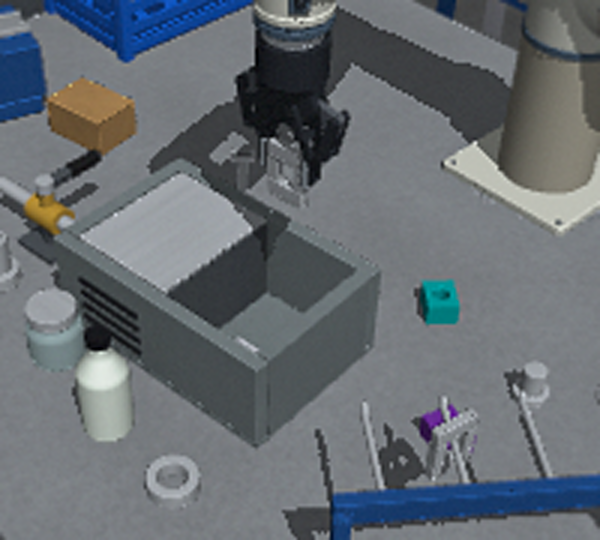

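Request:
move_arm(steps=[0,-0.2,0.1,4,0,0,0,0,4,0,0,0,0,4,0,0,0,0,4,0,0,0,0,3,0,0,0,0,1.5,0,0,0,0,1,0,0,0,0,0.3,0,0,0,0,0,0,0,0,0,0,0])

```text
t: 27.65
eef_pos: [0.5296, -0.0007, 0.0382]
orientation: [3.137, 0.166, 0.003]
contact_force: [1.0, -0.1, -3.9]
finger_gap: 0.049
grasp_force: 73.8
```

```bash
python3 - <<'E'
from h import *
s=st(); print(wb(s['eef_pos']))
E
```

```text
t 27.6 [ 0.5296 -0.0007  0.0382] yaw 6.1 F [ 1.0303 -0.0551 -3.893 ] gap 0.0490 73.83763253688812 j [-0.0237  0.5899  1.9384  0.      0.6116  1.4413]
[-0.0447  0.0757]
```

Lower 3 mm, open gently, rise, then turn for the second plate.

Request:
move_arm(steps=[0,0,0,0.2,0,0,0,0,0.1,0,60,0,0,0,0,68,0,0,0,0,68,0,0,0,0,68,0,0,0,0,68,0,0,-1,0,68,0,0,-3,0,68,0,0,-4,0,68,0,0,-4,0])

```text
t: 28.65
eef_pos: [0.5283, -0.0007, 0.1559]
orientation: [-3.137, -0.166, 0.001]
contact_force: [1.0, 0.1, 0.3]
finger_gap: 0.0579
grasp_force: 0.0
```

Request:
move_arm(steps=[70,0,0,-4,0,70,0,0,-4,-1.6,70,0,0,-4,-1.6,70,0,0,0,-1.6,70,0,0,0,-1.6,70,0,0,0,-1.6,70,0,0,0,-1.6,70,0,0,0,-1.6,70,0,0,0,-1.6,70,0,0,0,-1.6])

```text
t: 29.65
eef_pos: [0.5285, -0.0008, 0.275]
orientation: [2.435, 1.985, 0.0]
contact_force: [0.5, -0.7, -1.0]
finger_gap: 0.0596
grasp_force: 0.0
```

```bash
python3 - <<'E'
from h import *
s=st(); th=np.radians(80.7); print(turn(yaw(s),th),sh(s['eef_pos'],[.6015,.3115,.20],th))
t=cap('top'); g=cv2.cvtColor(t['pixels'],cv2.COLOR_RGB2GRAY)
x0,x1,y0,y1=209,222,178,200; m=(g[y0:y1,x0:x1]>215).astype(np.uint8)
ct=max(cv2.findContours(m,0,1)[0],key=cv2.contourArea)[:,0]+np.array([x0,y0])
w=np.array([onz(t,*p,.174)[:2] for p in ct]); print(cv2.minAreaRect((w*1000).astype(np.float32)))
E
```

```text
t 29.6 [ 0.5285 -0.0008  0.275 ] yaw 78.4 F [ 0.528  -0.7031 -1.0401] gap 0.0596 0.0 j [-0.0239  0.2296  1.8012 -0.      1.1105  0.1789]
-0.46 [32.    2.16  7.5 ]
((604.1407470703125, 317.1138000488281), (19.815750122070312, 46.4360237121582), 80.80844116210938)
```

Request:
move_arm(steps=[70,0,0,0,-0.5,70,4,0.5,0,0,70,4,0.5,0,0,70,4,0.6,0,0,70,4,0.6,0,0,70,4,0,0,0,70,4,0,0,0,70,4,0,0,0,70,4,0,2,0,70,0,0,3,0])

```text
t: 30.7
eef_pos: [0.6045, 0.3166, 0.2264]
orientation: [2.396, 2.031, 0.011]
contact_force: [0.3, -0.5, -0.5]
finger_gap: 0.0597
grasp_force: 0.0
```

```bash
python3 - <<'E'
from h import *
s=st(); print(sh(s['eef_pos'],[.6015,.3115,.13],yaw(s)),turn(yaw(s),np.radians(80.7)))
c=cap('scene');t=cap('top')
cv2.imwrite('pics/g3.png',cv2.resize(c['pixels'][130:270,260:430,::-1],(680,560),interpolation=2))
E
```

```text
t 30.7 [0.6045 0.3166 0.2264] yaw 80.6 F [ 0.3011 -0.4621 -0.5403] gap 0.0597 0.0 j [0.4645 0.5094 1.5014 0.0012 1.1241 0.6282]
[-0.55 -0.22  9.64] -0.02
```

View pics/g3.png

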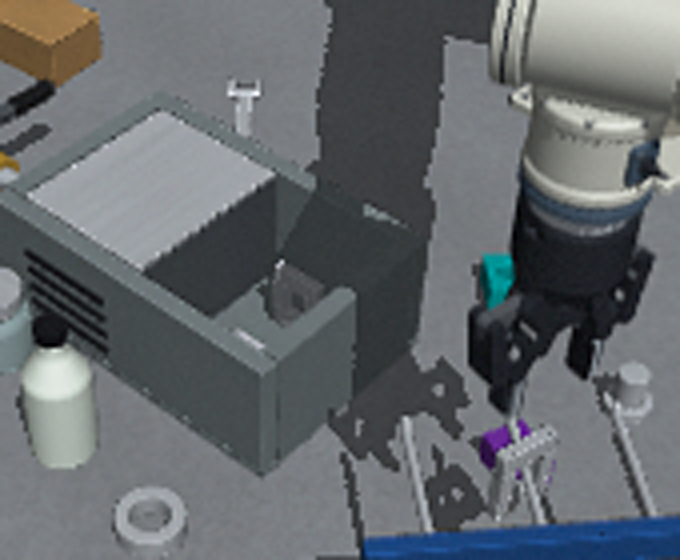

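Request:
move_arm(steps=[70,0,0,1,0,70,0,0,1,0,70,0,0,0,0,70,0,0,0,0,70,0,0,0,0,70,0,0,0,0,70,0,0,0,0,70,0,0,0,0,70,0,0,0,0,70,0,0,0,0])

```text
t: 31.8
eef_pos: [0.603, 0.3113, 0.2043]
orientation: [2.397, 2.031, 0.0]
contact_force: [-0.3, 0.1, -0.6]
finger_gap: 0.0596
grasp_force: 0.0
```

```bash
python3 - <<'E'
from h import *
s=st(); print(sh(s['eef_pos'],[.6015,.3115,.13],yaw(s)),turn(yaw(s),np.radians(80.7)))
E
```

```text
t 31.8 [0.603  0.3113 0.2043] yaw 80.5 F [-0.3213  0.0656 -0.5912] gap 0.0596 0.0 j [ 0.459   0.5296  1.5221 -0.      1.0899  0.624 ]
[-0.   -0.15  7.43] -0.03
```

Request:
move_arm(steps=[70,0,-0.1,1,0,70,0,0,1.5,0,70,0,0,1.5,0,70,0,0,1.5,0,70,0,0,1.0,0,70,0,0,0.9,0,70,0,0,0,0,70,0,0,0,0,70,0,0,0,0,70,0,0,0,0])

```text
t: 32.8
eef_pos: [0.6025, 0.3116, 0.1311]
orientation: [2.397, 2.031, 0.002]
contact_force: [-0.0, -0.1, 0.7]
finger_gap: 0.0601
grasp_force: 0.0
```

Request:
move_arm(steps=[0,0,0,0,0,0,0,0,0,0,0,0,0,0,0,0,0,0,0,0,0,0,0,0,0,0,0,0,0,0,0,0,0,0,0,0,0,0,0,0,0,0,0,0,0,0,0,0,0,0])

```text
t: 33.8
eef_pos: [0.6024, 0.3117, 0.1312]
orientation: [2.397, 2.031, 0.002]
contact_force: [-1.0, -0.3, 5.4]
finger_gap: 0.0491
grasp_force: 71.5
```

Request:
move_arm(steps=[0,0,0,-0.5,0,0,0,0,-0.5,0,0,0,0,-0.4,0,0,0,0,0,0,0,0,0,0,1,0,0,0,0,1.1,0,0,0,0,1.1,0,0,0,0,1.1,0,0,0,0,1.1,0,0,0,0,0])

```text
t: 34.8
eef_pos: [0.6019, 0.3114, 0.144]
orientation: [-2.805, -1.414, 0.001]
contact_force: [-0.1, 0.9, -2.5]
finger_gap: 0.0491
grasp_force: 72.4
```

Request:
move_arm(steps=[0,0,0,0,0,0,-0.8,0,0,0,0,-1,0,0,0,0,-1,0,0,0,0,-1,0,0,0,0,-1,0,0,0,0,-1,0,0,0,0,-1,0,0,0,0,-1,0,0,0,0,0,0,0,0])

```text
t: 35.8
eef_pos: [0.5547, 0.2475, 0.1442]
orientation: [2.805, 1.414, -0.002]
contact_force: [-0.1, -0.3, -2.9]
finger_gap: 0.0492
grasp_force: 72.5
```

```bash
python3 - <<'E'
from h import *
s=st()
p=np.r_[s['eef_pos'][:2],.25]
print(turn(yaw(s),BY), sh(p,np.r_[bw(-.008,.076),.25],BY))
E
```

```text
t 35.8 [0.5547 0.2475 0.1442] yaw 53.5 F [-0.1381 -0.3037 -2.885 ] gap 0.0492 72.45639503002167 j [ 0.4002  0.5066  1.7273 -0.0001  0.9089  1.0371]
9.5 [-1.42 24.39 -0.  ]
```

Request:
move_arm(steps=[0,0,0,-3,0,0,0,0,-4,0,0,0,0,-4,1.5,0,0,0,0,1.6,0,0,0,0,1.6,0,0,0,0,1.6,0,0,0,0,1.6,0,0,0,0,1.6,0,0,0,0,0,0,0,0,0,0])

```text
t: 36.8
eef_pos: [0.5558, 0.2488, 0.2543]
orientation: [-3.137, -0.172, -0.0]
contact_force: [-0.4, -0.5, -2.4]
finger_gap: 0.0494
grasp_force: 73.2
```

Request:
move_arm(steps=[0,-0.4,4,0,0,0,-0.4,4,0,0,0,-0.4,4,0,0,0,-0.2,4,0,0,0,0,4,0,0,0,0,3,0,0,0,0,1.4,0,0,0,0,0,0,0,0,0,0,0,0,0,0,0,0,0])

```text
t: 37.8
eef_pos: [0.5674, 0.0057, 0.2543]
orientation: [-3.137, -0.169, 0.0]
contact_force: [-0.1, -0.5, -2.9]
finger_gap: 0.0493
grasp_force: 73.6
```

```bash
python3 - <<'E'
from h import *
s=st(); print(turn(yaw(s),BY), sh(s['eef_pos'],np.r_[bw(-.008,.076),.036],yaw(s)))
E
```

```text
t 37.8 [0.5674 0.0057 0.2543] yaw 6.2 F [-0.1202 -0.5412 -2.8698] gap 0.0493 73.55311989784241 j [-0.0111  0.3127  1.7388  0.0004  1.0903  1.4522]
0.03 [-0.15  0.21 21.83]
```

Request:
move_arm(steps=[0,-0.2,0.2,4,0,0,0,0,4,0,0,0,0,4,0,0,0,0,4,0,0,0,0,3,0,0,0,0,1.5,0,0,0,0,1,0,0,0,0,0.3,0,0,0,0,0.1,0,0,0,0,0,0])

```text
t: 38.8
eef_pos: [0.5667, 0.0025, 0.0365]
orientation: [3.137, 0.166, 0.003]
contact_force: [0.5, -0.0, -2.5]
finger_gap: 0.049
grasp_force: 73.4
```

Request:
move_arm(steps=[0,0,0,0.1,0,0,0,0,0,0,60,0,0,0,0,68,0,0,0,0,68,0,0,0,0,68,0,0,0,0,68,0,0,-1,0,68,0,0,-3,0,68,0,0,-4,0,68,0,0,-4,0])

```text
t: 39.8
eef_pos: [0.5652, 0.0024, 0.1559]
orientation: [-3.137, -0.166, 0.001]
contact_force: [0.9, 0.1, -0.2]
finger_gap: 0.0582
grasp_force: 0.0
```

Request:
move_arm(steps=[0,0,0,-4,0,0,0,0,-4,0,0,-2,4,0,0,0,-2,4,0,0,0,-2,4,0,0,0,0,4,0,0,0,0,4,0,0,0,0,4,0,0,0,0,0,0,0,0,0,0,0,0])

```text
t: 40.8
eef_pos: [0.5309, -0.2431, 0.2346]
orientation: [-3.137, -0.163, 0.0]
contact_force: [0.3, 0.7, 0.0]
finger_gap: 0.0002
grasp_force: 0.0
```

```bash
python3 - <<'E'
from h import *
s=st()
t=cap('top');c=cap('scene')
cv2.imwrite('pics/in.png',np.hstack([cv2.resize(t['pixels'][150:260,200:330,::-1],(473,400),interpolation=2),cv2.resize(c['pixels'][145:255,260:350,::-1],(327,400),interpolation=2)]))
g=cv2.cvtColor(t['pixels'],cv2.COLOR_RGB2GRAY)
m=(g[165:245,335:400]>205).astype(np.uint8)
ct=max(cv2.findContours(m,0,1)[0],key=cv2.contourArea)[:,0]+np.array([335,165])
w=np.array([wb(onz(t,*p,.13)) for p in ct]); print(cv2.minAreaRect((w*1000).astype(np.float32)))
E
```

```text
t 40.8 [ 0.5309 -0.2431  0.2346] yaw 5.9 F [0.3103 0.6651 0.0395] gap 0.0002 0.0 j [-0.4499  0.3596  1.7201  0.0003  1.0622  1.0172]
((0.6412811279296875, -68.58062744140625), (174.30653381347656, 144.6314239501953), 0.2798334062099457)
```

View pics/in.png

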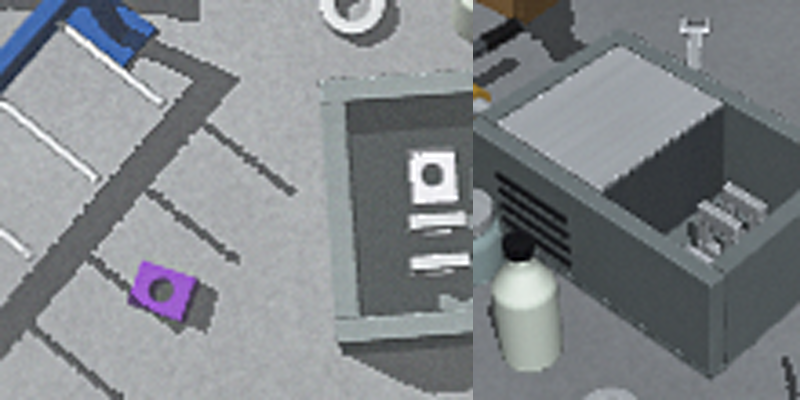

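```bash
python3 - <<'E'
from h import *
s=st(); print(sh(s['eef_pos'],np.r_[bw(.0,-.075),.134],yaw(s)))
E
```

```text
t 40.9 [ 0.5309 -0.2416  0.2344] yaw 6.1 F [ 0.8553  0.4417 -0.8849] gap 0.0001 0.0 j [-0.4476  0.359   1.7212  0.0003  1.062   1.0171]
[ 6.87 -8.9  10.04]
```

Request:
move_arm(steps=[0,2.3,-3,0,0,0,2.3,-3,0,0,0,2.3,-2.9,0,0,0,0,0,3,0,0,0,0,3,0,0,0,0,2,0,0,0,0,1.4,0,0,0,0,0.6,0,0,0,0,0,0,0,0,0,0,0])

```text
t: 41.9
eef_pos: [0.5912, -0.1468, 0.1353]
orientation: [3.137, 0.166, 0.002]
contact_force: [0.3, 0.2, -0.1]
finger_gap: -0.0001
grasp_force: 0.0
```

```bash
python3 - <<'E'
from h import *
s=st(); print(wb(s['eef_pos']))
E
```

```text
t 41.9 [ 0.5912 -0.1468  0.1353] yaw 6.1 F [ 0.3048  0.1797 -0.1475] gap -0.0001 0.0 j [-0.263   0.5201  1.7295  0.0001  0.8906  1.2021]
[ 0.0012 -0.0761]
```

Request:
move_arm(steps=[0,0,0,0.3,0,0,0,0,0.2,0,0,0,0,0.1,0,0,0,0,0.1,0,0,0,0,0,0,0,0,0,0,0,0,0,0,0,0,0,0,0,0,0,0,0,0,0,0,0,0,0,0,0])

```text
t: 42.9
eef_pos: [0.5911, -0.1471, 0.13]
orientation: [3.137, 0.165, 0.003]
contact_force: [-6.3, 1.5, 19.4]
finger_gap: -0.0002
grasp_force: 9.3
```

Request:
move_arm(steps=[0,0,0,-0.07,0,0,0,-0.5,0,0,0,0,-1.0,0,0,0,0,-1.0,0,0,0,0,-1.0,0,0,0,0,-1.0,0,0,0,0,-1.0,0,0,0,0,-1.0,0,0,0,0,-1.0,0,0,0,0,-1.0,0,0])

```text
t: 43.9
eef_pos: [0.5818, -0.0627, 0.13]
orientation: [3.136, 0.166, 0.002]
contact_force: [-4.7, -2.6, 14.8]
finger_gap: 0.0001
grasp_force: 7.4
```

Request:
move_arm(steps=[0,0,-1.0,0,0,0,0,-1.0,0,0,0,0,-1.0,0,0,0,0,-0.8,0,0,0,0,-0.6,0,0,0,0,-0.4,0,0,0,0,-0.4,0,0,0,0,-0.3,0,0,0,0,-0.3,0,0,0,0,0,0,0])

```text
t: 44.9
eef_pos: [0.5765, -0.0056, 0.13]
orientation: [3.135, 0.166, 0.004]
contact_force: [-3.7, -4.9, 12.4]
finger_gap: -0.0001
grasp_force: 6.5
```

```bash
python3 - <<'E'
from h import *
s=st(); print(wb(s['eef_pos']))
E
```

```text
t 44.9 [ 0.5765 -0.0056  0.13  ] yaw 6.1 F [-3.747  -4.8757 12.4483] gap -0.0001 6.451741735800169 j [-0.0295  0.4868  1.8074 -0.0022  0.8447  1.4367]
[0.0014 0.0659]
```

Request:
move_arm(steps=[0,0,-0.3,0,0,0,0,-0.3,0,0,0,0,-0.3,0,0,0,0,0,0,0,0,0,0,0,0,0,0,0,-2,0,0,0,0,-3,0,0,0,3.5,-4,0,0,0,3.5,-2,0,0,0,3.5,0,0])

```text
t: 45.9
eef_pos: [0.5876, -0.0994, 0.2399]
orientation: [3.135, 0.167, 0.011]
contact_force: [0.2, 0.3, -1.2]
finger_gap: 0.0003
grasp_force: 0.0
```

Request:
move_arm(steps=[0,0,4,0,0,0,0,4,0,0,0,0,4,0,0,0,0,4,0,0,0,0,4,0,0,0,0,4,0,0,0,0,4,0,0,0,0,4,0,0,0,-2,2,0,0,0,0,0,0,0])

```text
t: 46.9
eef_pos: [0.5992, -0.4417, 0.2353]
orientation: [3.137, 0.16, -0.001]
contact_force: [0.2, 0.1, 0.4]
finger_gap: -0.0002
grasp_force: 0.0
```

```bash
python3 - <<'E'
from h import *
s=st(); print(wb(s['eef_pos']))
t=cap('top');h=t['pixels'].astype(int)
m=((h.min(2)>205)).astype(np.uint8)
ct=max((k for k in cv2.findContours(m[165:245,285:365],0,2)[0]),key=cv2.contourArea)[:,0]+np.array([285,165])
w=np.array([wb(onz(t,*p,.13)) for p in ct]); print(cv2.minAreaRect((w*1000).astype(np.float32)))
piv=np.array([.0257,-.2865])
def fp(phi,d,r=.065): return bw(*(piv+r*np.array([-np.cos(phi),np.sin(phi)])+d*np.array([np.sin(phi),np.cos(phi)])))
th=yaw(s);pr=s['eef_pos']
for ph,d,z in [(0,-.045,.12),(0,-.045,.085),(0,-.022,.085),(.3,-.018,.085),(.6,-.018,.085),(.9,-.018,.085),(1.2,-.018,.085),(1.5,-.018,.085),(1.6,-.012,.085)]:
    q=np.r_[fp(ph,d),z]; print(ph,q,sh(pr,q,th)); pr=q
E
```

```text
t 46.9 [ 0.5992 -0.4417  0.2353] yaw 5.8 F [0.1507 0.0617 0.4435] gap -0.0002 0.0 j [-0.6508  0.5977  1.329  -0.0011  1.2151  0.8187]
[-0.0216 -0.3702]
((-0.1419525146484375, 71.43189239501953), (174.32931518554688, 144.1835174560547), 0.32065993547439575)
0 [ 0.5776 -0.4051  0.12  ] [-1.78 -3.86 11.53]
0 [ 0.5776 -0.4051  0.085 ] [0.  0.  3.5]
0 [ 0.5752 -0.3822  0.085 ] [-0.01 -2.3  -0.  ]
0.3 [ 0.5702 -0.3586  0.085 ] [-0.25 -2.4  -0.  ]
0.6 [ 0.5718 -0.3385  0.085 ] [ 0.35 -1.98 -0.  ]
0.9 [ 0.5791 -0.3197  0.085 ] [ 0.93 -1.79 -0.  ]
1.2 [ 0.5917 -0.304   0.085 ] [ 1.41 -1.44 -0.  ]
1.5 [ 0.6084 -0.2927  0.085 ] [ 1.77 -0.96 -0.  ]
1.6 [ 0.6206 -0.2896  0.085 ] [ 1.25 -0.18 -0.  ]
```

Request:
move_arm(steps=[0,-0.9,-2,3,0,0,-0.9,-1.9,4,0,0,0,0,4,0,0,0,0,3,0,0,0,0,1,0,0,0,-1.2,0,0,0,0,-1.1,0,0,0,-0.1,-1.2,0,0,0,-0.1,-1.2,0,0,0,0.2,-1,0,0])

```text
t: 47.95
eef_pos: [0.5739, -0.3442, 0.0873]
orientation: [3.135, 0.166, 0.003]
contact_force: [1.5, -3.8, 0.7]
finger_gap: 0.0003
grasp_force: 1.5
```

Request:
move_arm(steps=[0,0.2,-1,0,0,0,0.5,-0.9,0,0,0,0.5,-0.9,0,0,0,0.7,-0.7,0,0,0,0.7,-0.7,0,0,0,0.9,-0.5,0,0,0,0.9,-0.5,0,0,0,0.6,-0.1,0,0,0,0.4,0,0,0,0,0,0,0,0])

```text
t: 48.95
eef_pos: [0.6114, -0.2879, 0.0849]
orientation: [-3.135, -0.167, 0.033]
contact_force: [-40.0, -13.9, 22.8]
finger_gap: -0.0001
grasp_force: 21.2
```

```bash
python3 - <<'E'
from h import *
s=st(); print(sh(s['eef_pos'],[.6206,-.2896,.085],yaw(s)))
E
```

```text
t 49.0 [ 0.6114 -0.2879  0.0849] yaw 6.1 F [-40.0289 -13.8872  22.7906] gap -0.0001 21.161719858646393 j [-0.4541  0.6781  1.5724 -0.0105  0.9109  1.017 ]
[ 0.9   0.27 -0.01]
```

Pressed against the stop. Back off, lift clear and check.

Request:
move_arm(steps=[0,-1,0,0,0,0,-1.5,0,0,0,0,-1,0,0,0,0,0,0,-3,0,0,0,0,-4,0,0,0,0,-4,0,0,-3,2,-3,0,0,-4,2,0,0,0,-4,2,0,0,0,-4,2,0,0])

```text
t: 49.95
eef_pos: [0.4454, -0.3856, 0.2262]
orientation: [3.137, 0.167, 0.002]
contact_force: [0.7, -0.3, 0.4]
finger_gap: 0.0002
grasp_force: 0.0
```

Request:
move_arm(steps=[0,-4,2,0,0,0,-4,2,0,0,0,-2,2,0,0,0,0,2,0,0,0,0,2,0,0,0,0,0,0,0,0,0,0,0,0,0,0,0,0,0,0,0,0,0,0,0,0,0,0,0])

```text
t: 50.95
eef_pos: [0.3572, -0.4946, 0.2257]
orientation: [-3.137, -0.167, -0.0]
contact_force: [0.6, 0.0, 0.6]
finger_gap: -0.0001
grasp_force: 0.0
```

```bash
python3 - <<'E'
from h import *
s=st()
t=cap('top');c=cap('scene')
cv2.imwrite('pics/fin.png',cv2.resize(t['pixels'][120:300,200:480,::-1],(800,514),interpolation=2))
E
```

```text
t 51.0 [ 0.3572 -0.4946  0.2257] yaw 6.1 F [0.6169 0.0062 0.6026] gap -0.0001 0.0 j [-0.9649  0.4078  1.6685  0.0001  1.0655  0.4995]
```

View pics/fin.png

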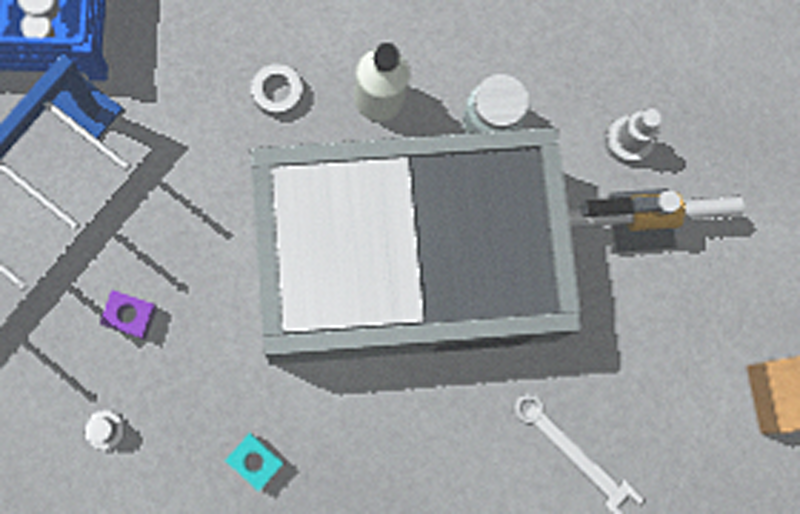

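```bash
python3 -c "
from h import *
print(order.sign_off())"
```

```text
the job is handed in; nothing more can be done
None
```

The job is handed in. I turned the valve off and slid the cover open, put both plates and the one block standing low in the chamber, then slid the cover shut over its full 140 mm and turned the valve on to its stop. This took about 51 s, and nothing else was touched.

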